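# Hang up the strainer funnels and stopper the carafes

## Task

The carafes on the tea table have been filled: swing out a folding hook on the rail, square to the board, for each strainer funnel there is, lift each funnel out of its carafe and hang it by its bail on a swung-out hook of its own. Put every stopper that stands on the table into the neck of a carafe, upright and fully home. Do not shift the tea glass or the teapot.

Things in the scene. Friction and masses are not known exactly. Their poses are not given: they have to be found in the camera images.
- rail: dark wooden hook rail, fixed, standing across the far side of the table, with three folding hooks: a board 500 mm long, 60 mm high (from 175 to 235 mm above the table), 20 mm thick, on two feet. Origin: on the table below the middle of the board's front face. Its -x points out of the front face to the robot side, its y runs along the board, z up
- hook_l (a joint): left (largest y) folding hook of the rail: 0 = folded along the board (may start up to 0.3 open), 1.571 = swung fully out, square to the board, pointing to the robot side, at its stop. Vertical hinge; seen from above it opens clockwise. Light friction (0.08 N m), no spring: it stays where it is left
- hook_l_tip (a point): middle of the hook's upturned end: a vertical pin 10 mm thick, its axis 75 mm from the hinge, rising to 37 mm above the bar's axis; this point is 21 mm above the bar's axis. Take this pin from above, fingers on the two sides that look along the board (folded, it stands 32 mm in front of the board's face)
- hook_l_seat (a point): seat, on the axis of the hook's level round bar (10 mm thick, 75 mm from hinge to pin, 205 mm above the table): where a bail should rest (its point then 9 mm above here). The frame turns with the hook: -y points along the bar to its free end, z up; the hinge axis lies 42 mm along +y and 32 mm in front of the board
- hook_m (a joint): middle folding hook of the rail: 0 = folded along the board (may start up to 0.3 open), 1.571 = swung fully out, square to the board, pointing to the robot side, at its stop. Vertical hinge; seen from above it opens clockwise. Light friction (0.08 N m), no spring: it stays where it is left
- hook_m_tip (a point): middle of the hook's upturned end: a vertical pin 10 mm thick, its axis 75 mm from the hinge, rising to 37 mm above the bar's axis; this point is 21 mm above the bar's axis. Take this pin from above, fingers on the two sides that look along the board (folded, it stands 32 mm in front of the board's face)
- hook_m_seat (a point): seat, on the axis of the hook's level round bar (10 mm thick, 75 mm from hinge to pin, 205 mm above the table): where a bail should rest (its point then 9 mm above here). The frame turns with the hook: -y points along the bar to its free end, z up; the hinge axis lies 42 mm along +y and 32 mm in front of the board
- hook_r (a joint): right (smallest y) folding hook of the rail: 0 = folded along the board (may start up to 0.3 open), 1.571 = swung fully out, square to the board, pointing to the robot side, at its stop. Vertical hinge; seen from above it opens clockwise. Light friction (0.08 N m), no spring: it stays where it is left
- hook_r_tip (a point): middle of the hook's upturned end: a vertical pin 10 mm thick, its axis 75 mm from the hinge, rising to 37 mm above the bar's axis; this point is 21 mm above the bar's axis. Take this pin from above, fingers on the two sides that look along the board (folded, it stands 32 mm in front of the board's face)
- hook_r_seat (a point): seat, on the axis of the hook's level round bar (10 mm thick, 75 mm from hinge to pin, 205 mm above the table): where a bail should rest (its point then 9 mm above here). The frame turns with the hook: -y points along the bar to its free end, z up; the hinge axis lies 42 mm along +y and 32 mm in front of the board
- funnel_1_bail (a point): steel strainer funnel (may be absent) standing upright in a carafe: this is the middle of its rigid bail's straight top bar, 84 mm long (along y), 8 x 8 mm thick; z up. Uprights 38 mm either side of here in the y-z plane; the opening under the bar is 68 mm wide, 72 mm high down to the bowl's rim. Grip the bar beside its middle (24 mm off along y), so that the middle is free for the hook
- funnel_1_collar (a point): centre of the underside of that funnel's flat collar (58 mm across), which lies on the carafe's rim; 121 mm straight below the bail point; same axes. Above it the bowl, 80 mm across, rim 45 mm above here; below it a stem 32 mm thick, narrowing to 25 mm, 30 mm long, loose in the neck. 0.14 kg, centre of mass about 30 mm above here
- funnel_2_bail (a point): steel strainer funnel (may be absent) standing upright in a carafe: this is the middle of its rigid bail's straight top bar, 84 mm long (along y), 8 x 8 mm thick; z up. Uprights 38 mm either side of here in the y-z plane; the opening under the bar is 68 mm wide, 72 mm high down to the bowl's rim. Grip the bar beside its middle (24 mm off along y), so that the middle is free for the hook
- funnel_2_collar (a point): centre of the underside of that funnel's flat collar (58 mm across), which lies on the carafe's rim; 121 mm straight below the bail point; same axes. Above it the bowl, 80 mm across, rim 45 mm above here; below it a stem 32 mm thick, narrowing to 25 mm, 30 mm long, loose in the neck. 0.14 kg, centre of mass about 30 mm above here
- funnel_3_bail (a point): steel strainer funnel (may be absent) standing upright in a carafe: this is the middle of its rigid bail's straight top bar, 84 mm long (along y), 8 x 8 mm thick; z up. Uprights 38 mm either side of here in the y-z plane; the opening under the bar is 68 mm wide, 72 mm high down to the bowl's rim. Grip the bar beside its middle (24 mm off along y), so that the middle is free for the hook
- funnel_3_collar (a point): centre of the underside of that funnel's flat collar (58 mm across), which lies on the carafe's rim; 121 mm straight below the bail point; same axes. Above it the bowl, 80 mm across, rim 45 mm above here; below it a stem 32 mm thick, narrowing to 25 mm, 30 mm long, loose in the neck. 0.14 kg, centre of mass about 30 mm above here
- carafe_a_mouth (a point): mouth of a squat terracotta carafe: centre of the neck at rim height, 120 mm above the table; z up. Neck 43 mm inside, 52 mm outside, 36 mm deep; belly 98 mm across at 35 mm height. Full and heavy: it does not move. At the start two or three of the three carafes hold a funnel
- carafe_b_mouth (a point): mouth of a squat terracotta carafe: centre of the neck at rim height, 120 mm above the table; z up. Neck 43 mm inside, 52 mm outside, 36 mm deep; belly 98 mm across at 35 mm height. Full and heavy: it does not move. At the start two or three of the three carafes hold a funnel
- carafe_c_mouth (a point): mouth of a squat terracotta carafe: centre of the neck at rim height, 120 mm above the table; z up. Neck 43 mm inside, 52 mm outside, 36 mm deep; belly 98 mm across at 35 mm height. Full and heavy: it does not move. At the start two or three of the three carafes hold a funnel
- stopper_1_mid (a point): plain wooden stopper (may be absent), upright on the table on its narrow end. Point: on its axis, half-way up, 34 mm from either end; z up. Tapered plug 28 mm long, 32 mm thick at the foot, 39 at the top; above it a flange 54 mm across, 6 mm thick; above that, from this point up, a round grip knob 26 mm thick, 34 mm tall. 0.09 kg. Fits any carafe; home, this point is 6 mm above the rim
- stopper_2_mid (a point): plain wooden stopper (may be absent), upright on the table on its narrow end. Point: on its axis, half-way up, 34 mm from either end; z up. Tapered plug 28 mm long, 32 mm thick at the foot, 39 at the top; above it a flange 54 mm across, 6 mm thick; above that, from this point up, a round grip knob 26 mm thick, 34 mm tall. 0.09 kg. Fits any carafe; home, this point is 6 mm above the rim
- stopper_3_mid (a point): plain wooden stopper (may be absent), upright on the table on its narrow end. Point: on its axis, half-way up, 34 mm from either end; z up. Tapered plug 28 mm long, 32 mm thick at the foot, 39 at the top; above it a flange 54 mm across, 6 mm thick; above that, from this point up, a round grip knob 26 mm thick, 34 mm tall. 0.09 kg. Fits any carafe; home, this point is 6 mm above the rim
- glass: tea glass in a steel holder, 64 mm across, 90 mm tall, loose: leave alone. Origin under its centre
- teapot: white teapot, about 175 mm long and 108 mm tall, standing on a black trivet (150 mm square, 6 mm thick, fixed), loose: leave alone. Origin under its centre
There are look-alikes about, which are no part of the job. What is shaped like the part that bears stopper_1_mid but blue or purple is not meant.

How it is judged (in metres and radians):
On the way, in this order (a step that is already met when the one before it is completed fails the run):
1. a folding hook is swung out square to the board (value of joint any of hook_l, hook_m, hook_r above 1.4 rad), for 0.2 s.
2. every funnel hangs by its bail on a swung-out hook (((value of joint hook_l above 1.4 rad and x of funnel_1_bail in the frame of hook_l_seat between -0.034 and 0.034 m and y of funnel_1_bail in the frame of hook_l_seat between -0.034 and 0.036 m and z of funnel_1_bail in the frame of hook_l_seat between -0.008 and 0.018 m) or (value of joint hook_m above 1.4 rad and x of funnel_1_bail in the frame of hook_m_seat between -0.034 and 0.034 m and y of funnel_1_bail in the frame of hook_m_seat between -0.034 and 0.036 m and z of funnel_1_bail in the frame of hook_m_seat between -0.008 and 0.018 m) or (value of joint hook_r above 1.4 rad and x of funnel_1_bail in the frame of hook_r_seat between -0.034 and 0.034 m and y of funnel_1_bail in the frame of hook_r_seat between -0.034 and 0.036 m and z of funnel_1_bail in the frame of hook_r_seat between -0.008 and 0.018 m)) and ((value of joint hook_l above 1.4 rad and x of funnel_2_bail in the frame of hook_l_seat between -0.034 and 0.034 m and y of funnel_2_bail in the frame of hook_l_seat between -0.034 and 0.036 m and z of funnel_2_bail in the frame of hook_l_seat between -0.008 and 0.018 m) or (value of joint hook_m above 1.4 rad and x of funnel_2_bail in the frame of hook_m_seat between -0.034 and 0.034 m and y of funnel_2_bail in the frame of hook_m_seat between -0.034 and 0.036 m and z of funnel_2_bail in the frame of hook_m_seat between -0.008 and 0.018 m) or (value of joint hook_r above 1.4 rad and x of funnel_2_bail in the frame of hook_r_seat between -0.034 and 0.034 m and y of funnel_2_bail in the frame of hook_r_seat between -0.034 and 0.036 m and z of funnel_2_bail in the frame of hook_r_seat between -0.008 and 0.018 m)) and ((value of joint hook_l above 1.4 rad and x of funnel_3_bail in the frame of hook_l_seat between -0.034 and 0.034 m and y of funnel_3_bail in the frame of hook_l_seat between -0.034 and 0.036 m and z of funnel_3_bail in the frame of hook_l_seat between -0.008 and 0.018 m) or (value of joint hook_m above 1.4 rad and x of funnel_3_bail in the frame of hook_m_seat between -0.034 and 0.034 m and y of funnel_3_bail in the frame of hook_m_seat between -0.034 and 0.036 m and z of funnel_3_bail in the frame of hook_m_seat between -0.008 and 0.018 m) or (value of joint hook_r above 1.4 rad and x of funnel_3_bail in the frame of hook_r_seat between -0.034 and 0.034 m and y of funnel_3_bail in the frame of hook_r_seat between -0.034 and 0.036 m and z of funnel_3_bail in the frame of hook_r_seat between -0.008 and 0.018 m))), for 0.2 s.
At the end, for the whole second after the job is handed in: Every funnel present hangs by its bail's bar on a hook swung out beyond 1.4 rad, the bar's middle within 34 mm of the seat along and across, 8 mm below to 18 mm above it. Every stopper present is in a carafe: within 6 mm of the mouth's axis, its point 1 to 10 mm above the rim, tilt under 0.12 rad (all of step 2 and ((horizontal distance between stopper_1_mid and carafe_a_mouth below 0.006 m and z of stopper_1_mid in the frame of carafe_a_mouth between 0.001 and 0.01 m and angle between stopper_1_mid's own z axis and vertical below 0.12 rad) or (horizontal distance between stopper_1_mid and carafe_b_mouth below 0.006 m and z of stopper_1_mid in the frame of carafe_b_mouth between 0.001 and 0.01 m and angle between stopper_1_mid's own z axis and vertical below 0.12 rad) or (horizontal distance between stopper_1_mid and carafe_c_mouth below 0.006 m and z of stopper_1_mid in the frame of carafe_c_mouth between 0.001 and 0.01 m and angle between stopper_1_mid's own z axis and vertical below 0.12 rad)) and ((horizontal distance between stopper_2_mid and carafe_a_mouth below 0.006 m and z of stopper_2_mid in the frame of carafe_a_mouth between 0.001 and 0.01 m and angle between stopper_2_mid's own z axis and vertical below 0.12 rad) or (horizontal distance between stopper_2_mid and carafe_b_mouth below 0.006 m and z of stopper_2_mid in the frame of carafe_b_mouth between 0.001 and 0.01 m and angle between stopper_2_mid's own z axis and vertical below 0.12 rad) or (horizontal distance between stopper_2_mid and carafe_c_mouth below 0.006 m and z of stopper_2_mid in the frame of carafe_c_mouth between 0.001 and 0.01 m and angle between stopper_2_mid's own z axis and vertical below 0.12 rad)) and ((horizontal distance between stopper_3_mid and carafe_a_mouth below 0.006 m and z of stopper_3_mid in the frame of carafe_a_mouth between 0.001 and 0.01 m and angle between stopper_3_mid's own z axis and vertical below 0.12 rad) or (horizontal distance between stopper_3_mid and carafe_b_mouth below 0.006 m and z of stopper_3_mid in the frame of carafe_b_mouth between 0.001 and 0.01 m and angle between stopper_3_mid's own z axis and vertical below 0.12 rad) or (horizontal distance between stopper_3_mid and carafe_c_mouth below 0.006 m and z of stopper_3_mid in the frame of carafe_c_mouth between 0.001 and 0.01 m and angle between stopper_3_mid's own z axis and vertical below 0.12 rad))); the robot touches nothing.
It fails at once if the tea glass is shifted by more than 25 mm or tipped (distance of glass from where it was at the start of the episode above 0.025 m or angle between glass's own z axis and vertical above 0.3 rad).
It fails at once if the teapot is shifted by more than 25 mm or tipped (distance of teapot from where it was at the start of the episode above 0.025 m or angle between teapot's own z axis and vertical above 0.3 rad).
Of funnel_1, funnel_2, funnel_3 only 2 to 3 are there at a start; the rules pass over those that are not, and their reading is None.
Of stopper_1, stopper_2, stopper_3 only 2 to 3 are there at a start; the rules pass over those that are not, and their reading is None.
At some moment in a run one of stopper_1, stopper_2, stopper_3 may be knocked a few centimetres aside while the robot is not near it.
It also fails if it takes over 210 s, if anything falls off the work surface, if the arm or the gripper's body presses on something with over 40 N, if the wrist force passes 120 N, or if a joint passes its speed limit or range.

## Robot

A 6-joint arm with a two-finger parallel gripper is mounted at the origin on the work surface. World frame = base frame: x ahead of the robot, y to its left, z up, the work surface at z = 0. Lengths are in m, angles in degrees, forces in N, time in s.
With the tool pointing down it reaches from about 0.25 to 0.725 m from the base axis. Payload 9.7 kg.
Tool frame: the origin (TCP) lies midway between the tips of the shut fingers; the grasp point (between the pads) lies bot.hold_point_z behind it (bot.hold_point_z is the distance from the TCP to the grasp point, in m); z points along the fingers, y is the line along which they close (so a half turn about z gives the same grasp; the last joint's range is limited). The gripper opens to 85 mm and grips with 20 to 120 N. Pads are 22 mm wide; open, the fingers measure 114 mm over their backs; the gripper's body (76 mm by 85 mm) begins 54 mm behind the grasp point. The pads swing forward as they close: fully open they stand 13 mm farther back than shut.
Start: joints at [75.229, 4.979, 10.078, 95.1, 0, 90], TCP at [0.14, 0.532, 0.231] pointing down, gripper open.
Joint ranges: [-179.16, 179.16], [-48.56, 103.87], [-65.8, 70.77], [-126.05, 130.52], [-82.76, 87.17], [-180, 180]. Speed limits (degrees/s): [127.2, 127.2, 147.25, 180, 180, 180].

## Interface

Orientations are given as [roll, pitch, yaw] about the fixed x, y, z axes, in that order (R = Rz(yaw) Ry(pitch) Rx(roll)).
In Python, from workcell import bot, camera, camera_model, ticket gives the robot as it stands.
- The arm moves only by the tool send_rows, never from a script. Its argument "targets" is text: rows parted by semicolons, each of 5 numbers parted by spaces: the shift along the tool's x, y, z in mm, then the turn about the tool's z in degrees, then the closure in counts, from 0 (fully open) to 255 (shut). A call has 1 to 20 rows; each row is the pose to reach, as a shift and turn from the pose commanded when the call began, along the tool's axes at that moment; what a row does not reach only later rows make up. A row lasts 1/8 s, in which the tool goes at most 62.5 mm and 10.7 degrees, less where a joint would pass 70% of its speed; a pose out of reach is approached as far as the arm can. A call with a gripper value outside its range is refused whole. The fingers move at their own pace and stop on an object; "newtons" is the grip in N (left out, the last holds). Time passes only in rows, so rows that repeat a pose let the fingers close. It gives the time, the measured TCP pose, the force, the opening and the grip force at its end, in the units of the state.
- bot.get_obs(): the state, without advancing time (a new reading comes with each control period).
- camera(name): name is "scene" or "top" or "wrist"; returns the picture (480x640x3 uint8, blue, green, red); there is no depth.
- camera_model(name): a dict with "K" (3x3 intrinsics, pixels), "dist_coeffs" ([k1, k2, p1, p2, k3] as OpenCV has them; the pictures are not rectified), "pose" (4x4, takes a point from camera to world coordinates); the wrist camera has in their place "T_tool_cam" (4x4, takes a point from camera to tool coordinates, whose origin is the TCP and whose axes are the flange's). Camera axes: x right, y down, z forward; pixel columns grow to the right and rows downward; lengths in m; the calibration is good to about 2 mm. A picture is of the moment at which its call begins: read the wrist's pose just before it. camera_model takes no time and is no camera call.
- ticket.job_done(): hands the job in; it is judged then, once.
The state is a dict: "time": time; "q": joint angles; "qd": joint speeds; "joint_efforts": joint torques, N m; "ee_pos": TCP position; "tcp_rot": TCP orientation; "wrist_force": force on the tool from outside, world axes, zero at the start; "torque": the same for the moment, N m; "opening": finger opening in m; "grasp_force": force on a finger pad.
Only numpy, scipy, OpenCV 4.12 (cv2) and the standard library are available. Lean on these libraries where they do the work, as an engineer would, in place of code of your own. Each camera call takes 0.05 s, during which the arm holds its last target. There are 200 camera calls.

## Working session

There is one attempt and no reset: what is moved stays moved. The work goes in short steps, Python scripts to look and compute and a tool call to move; the robot and the scene stay as the last step left them, time stands still between calls to the robot, and variables do not carry over. Pictures are saved under pics/ and viewed, at most 14 in all, crops included, and the job is handed in when it is done.

Besides the shell and the picture viewer there is one more tool, called after "Emit:" as name(argument=value, ...) on one line, values as JSON. send_rows: Moves the arm, as the interface text tells. Its arguments: {"type":"object","properties":{"targets":{"type":"string"},"newtons":{"type":"number"}},"required":["targets"]}

```bash
ls; mkdir -p pics; python3 - <<'E'
from workcell import bot,camera,camera_model
import cv2,numpy as np
for n in("scene","top"):
    im=camera(n);cv2.imwrite(f"pics/{n}0.png",im)
    m=camera_model(n);print(n,np.round(m["K"],1).tolist(),m["dist_coeffs"],np.round(m["pose"],4).tolist())
m=camera_model("wrist");print(m)
print(bot.get_obs(),bot.hold_point_z)
E
```

```text
pics
scene [[539.9, 0.0, 315.6], [0.0, 539.9, 232.9], [0.0, 0.0, 1.0]] [-0.11894554  0.          0.          0.          0.        ] [[-0.8422, 0.4374, -0.3152, 0.9352], [0.5391, 0.6757, -0.5027, 0.5805], [-0.0069, -0.5933, -0.8049, 1.2072], [0.0, 0.0, 0.0, 1.0]]
top [[475.8, 0.0, 321.9], [0.0, 475.8, 234.3], [0.0, 0.0, 1.0]] [-0.01595873  0.          0.          0.          0.        ] [[-0.0273, -0.9839, 0.1766, 0.3569], [-0.9996, 0.0251, -0.0146, -0.0784], [0.0099, -0.1769, -0.9842, 1.1592], [0.0, 0.0, 0.0, 1.0]]
{'K': array([[372.78192945,   0.        , 322.14744457],
       [  0.        , 372.78192945, 234.69200614],
       [  0.        ,   0.        ,   1.        ]]), 'dist_coeffs': array([-0.05038003,  0.        ,  0.        ,  0.        ,  0.        ]), 'T_tool_cam': array([[-4.08993229e-04, -9.51592807e-01, -3.07361290e-01,
         7.79344501e-02],
       [ 9.99999840e-01, -5.09313468e-04,  2.46178915e-04,
         9.52706480e-04],
       [-3.90805329e-04, -3.07361141e-01,  9.51592863e-01,
        -1.43330339e-01],
       [ 0.00000000e+00,  0.00000000e+00,  0.00000000e+00,
         1.00000000e+00]])}
{'time': 0.1, 'q': array([7.52274380e+01, 5.00886150e+00, 1.00373023e+01, 9.50990327e+01,
       1.53607281e-04, 8.99984729e+01]), 'qd': array([-0.03940201, -0.06255068,  0.14208132, -0.04854692, -0.01357987,
        0.02577264]), 'joint_efforts': array([-1.57841851e-04, -5.21561587e+01,  4.65654480e+01,  1.61176507e-02,
        4.32891159e-05, -3.36171027e-06]), 'ee_pos': array([0.14018598, 0.53161631, 0.23063005]), 'tcp_rot': array([-1.79929408e+02, -1.55488688e-04,  1.65228965e+02]), 'wrist_force': array([-0.09060508,  0.14942692,  0.48605481]), 'torque': array([0.00699055, 0.01169984, 0.00145024]), 'grasp_force': 0.0, 'opening': 0.08573274771844715} 0.0187
```

View pics/scene0.png

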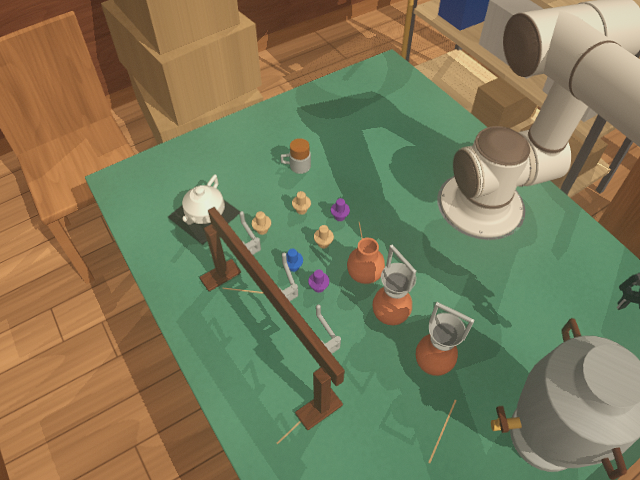

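View pics/top0.png

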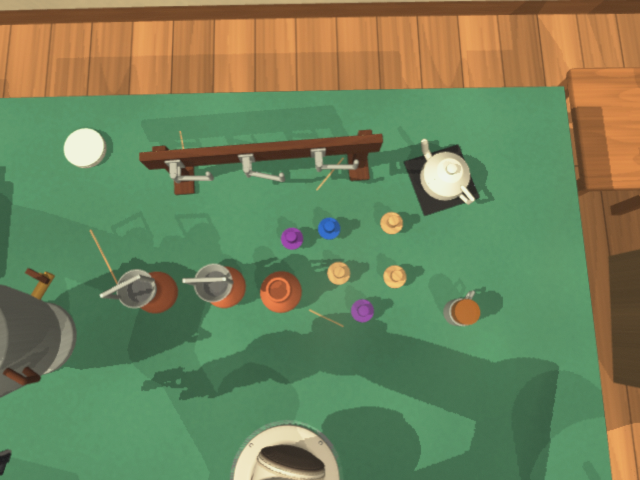

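```bash
cat > h.py <<'E'
from workcell import bot,camera,camera_model,ticket
import cv2,numpy as np
from scipy.spatial.transform import Rotation as R
def toolT(o=None):
    o=o or bot.get_obs();T=np.eye(4);T[:3,:3]=R.from_euler('xyz',o['tcp_rot'],degrees=True).as_matrix();T[:3,3]=o['ee_pos'];return T
def campose(n):
    m=camera_model(n)
    return (toolT()@m['T_tool_cam'] if n=='wrist' else m['pose']),m['K'],m['dist_coeffs']
def ray(cp,uv,z):
    T,K,d=cp
    p=cv2.undistortPoints(np.array([[uv]],float),K,d)[0,0]
    r=T[:3,:3]@np.array([p[0],p[1],1]);return T[:3,3]+r*(z-T[2,3])/r[2]
def proj(cp,P):
    T,K,d=cp;Ti=np.linalg.inv(T)
    return cv2.projectPoints(np.atleast_2d(P).astype(float),cv2.Rodrigues(Ti[:3,:3])[0],Ti[:3,3],K,d)[0][:,0]
def go(p,yaw=None):
    "shift in tool mm (and turn deg) to bring TCP to world p / tool y axis heading yaw"
    o=bot.get_obs();T=toolT(o)
    s=T[:3,:3].T@(np.array(p)-T[:3,3])*1000
    a=None
    if yaw is not None:
        cur=np.degrees(np.arctan2(T[1,1],T[0,1]));a=-((yaw-cur+90)%180-90)
    return np.round(s,1),a
E
python3 - <<'E'
from h import *
im=cv2.imread('pics/top0.png');cv2.imwrite('pics/c1.png',cv2.resize(im[125:325,95:495],None,fx=2,fy=2,interpolation=cv2.INTER_CUBIC))
cp=campose('top')
for n,uv,z in [("boardL",(143,158),.235),("boardR",(382,143),.235),("hl",(173,168),.205),("hm",(247,163),.205),("hr",(319,158),.205),("tl",(208,178),.242),("tm",(281,178),.242),("tr",(356,166),.242),("b1a",(102,296),.245),("b1b",(140,279),.245),("b2a",(183,282),.245),("b2b",(232,281),.245),("empty",(279,289),.12),("s1",(392,219),.068),("s2",(395,272),.068),("s3",(339,268),.068),("glass",(465,312),.09),("teapot",(445,170),.1),("blue",(329,224),.068),("pur",(292,234),.068)]:
    print(n,np.round(ray(cp,uv,z),3))
E
```

```text
boardL [0.689 0.267 0.235]
boardR [ 0.709 -0.22   0.235]
hl [0.676 0.214 0.205]
hm [0.683 0.06  0.205]
hr [ 0.691 -0.091  0.205]
tl [0.641 0.133 0.242]
tm [ 0.638 -0.013  0.242]
tr [ 0.659 -0.164  0.242]
b1a [0.412 0.33  0.245]
b1b [0.443 0.259 0.245]
b2a [0.435 0.177 0.245]
b2b [0.434 0.083 0.245]
empty [0.425 0.003 0.12 ]
s1 [ 0.585 -0.26   0.068]
s2 [ 0.46  -0.26   0.068]
s3 [ 0.473 -0.132  0.068]
glass [ 0.365 -0.408  0.09 ]
teapot [ 0.692 -0.385  0.1  ]
blue [ 0.577 -0.112  0.068]
pur [ 0.555 -0.025  0.068]
```

View pics/c1.png

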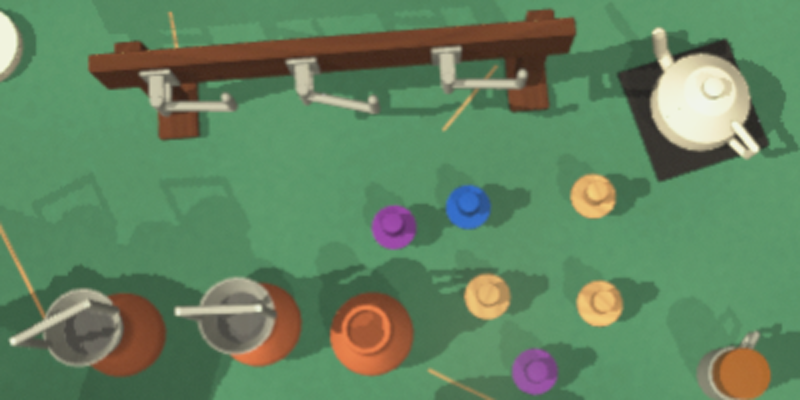

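```bash
python3 - <<'E'
from h import *
print(go((.58,.025,.40),92.4))
E
```

```text
(array([-554.4, -377.9, -168.9]), np.float64(-17.171034831563347))
```

Emit:
send_rows(targets="0 0 -60 0 0;-60 -40 -120 -5 0;-110 -75 -169 -10 0;-160 -110 -169 -17.2 0;-210 -145 -169 -17.2 0;-260 -180 -169 -17.2 0;-310 -215 -169 -17.2 0;-360 -250 -169 -17.2 0;-410 -280 -169 -17.2 0;-460 -315 -169 -17.2 0;-510 -350 -169 -17.2 0;-554 -378 -169 -17.2 0;-554 -378 -169 -17.2 0;-554 -378 -169 -17.2 0;-554 -378 -169 -17.2 0;-554 -378 -169 -17.2 0")

```text
time: 2.1
ee_pos: [0.5788, 0.026, 0.401]
tcp_rot: [180.0, 0.1, -177.5]
wrist_force: [-0.2, -0.0, -0.6]
opening: 0.0855
grasp_force: 0.0
```

```bash
python3 - <<'E'
from h import *
o=bot.get_obs();print(o['ee_pos'],o['tcp_rot'])
im=camera('wrist');cv2.imwrite('pics/w1.png',im);
# predicted overlay
E
```

```text
[0.57884571 0.02602547 0.40100386] [ 1.79996664e+02  5.37304303e-02 -1.77492335e+02]
```

View pics/w1.png

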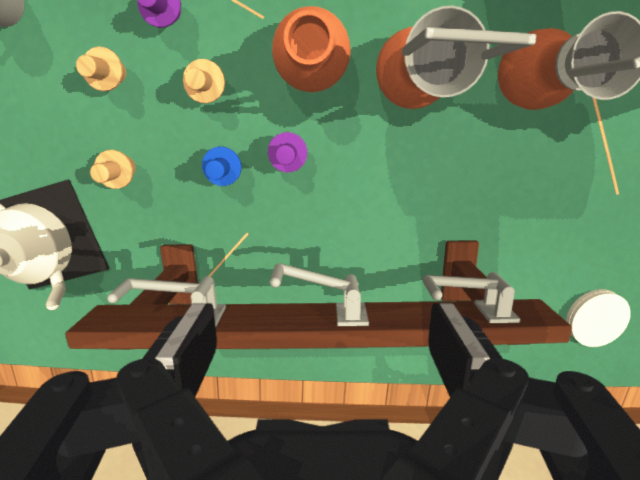

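```bash
python3 - <<'E'
from h import *
from scipy.optimize import least_squares
cp=campose('wrist');print(proj(cp,[.5,.03,0]))
obs=np.array([(83,306),(541,300),(67,333),(571,327),(68,347),(570,341)],float)
L=np.array([(0,-.25,.175),(0,.25,.175),(0,-.25,.235),(0,.25,.235),(.02,-.25,.235),(.02,.25,.235)])
def w(p,L):
    c,s=np.cos(p[2]),np.sin(p[2]);return np.c_[p[0]+c*L[:,0]-s*L[:,1],p[1]+s*L[:,0]+c*L[:,1],L[:,2]]
r=least_squares(lambda p:(proj(cp,w(p,L))-obs).ravel(),[.69,.02,.04],x_scale=[.01,.01,.01],diff_step=1e-5)
p=r.x;print(p,np.degrees(p[2]),r.fun.round(1))
c,s=np.cos(p[2]),np.sin(p[2])
def rail(P): d=P[:2]-p[:2];return np.round([c*d[0]+s*d[1],-s*d[0]+c*d[1]],4)
for n,t,b in [("L",(438,297),(432,282)),("M",(276,285),(279,268)),("R",(115,300),(123,286))]:
    T=ray(cp,t,.241);B=ray(cp,b,.205);print(n,T.round(4),B.round(4),rail(T),rail(B))
for n,t in [("hl",(490,284)),("hm",(350,286)),("hr",(205,290))]: print(n,rail(ray(cp,t,.205)))
for n,uv,z in [("b1a",(562,62),.245),("b1b",(640,63),.245),("b2a",(424,34),.245),("b2b",(535,41),.245),("empty",(309,37),.12),("s1",(103,167),.068),("s2",(86,65),.068),("s3",(195,74),.068)]:print(n,ray(cp,uv,z).round(4))
E
```

```text
[[326.87911763 113.84645755]]
[0.69883744 0.02532949 0.05827174] 3.3387244881205205 [12.6 -2.7 -2.4 -2.6 -5.4 -0.6  0.5 -1.1 -1.5  2.6 -2.6  2.4]
L [0.6544 0.1356 0.241 ] [0.6561 0.1404 0.205 ] [-0.038   0.1126] [-0.036   0.1174]
M [ 0.6485 -0.0116  0.241 ] [ 0.6473 -0.0129  0.205 ] [-0.0524 -0.034 ] [-0.0536 -0.0352]
R [ 0.671  -0.1608  0.241 ] [ 0.6746 -0.172   0.205 ] [-0.0387 -0.1842] [-0.0357 -0.1956]
hl [-0.0325  0.1769]
hm [-0.033  0.035]
hr [-0.0305 -0.1114]
b1a [0.4531 0.2028 0.245 ]
b1b [0.4487 0.266  0.245 ]
b2a [0.4409 0.0952 0.245 ]
b2b [0.4401 0.1789 0.245 ]
empty [0.4245 0.0065 0.12  ]
s1 [ 0.5757 -0.2568  0.068 ]
s2 [ 0.453  -0.2634  0.068 ]
s3 [ 0.4603 -0.1304  0.068 ]
```

```bash
python3 - <<'E'
from h import *
print(go((.655,.138,.217),93.2))
E
```

```text
(array([-80.7, 108.6, 184.1]), np.float64(-0.6941438373193023))
```

Emit:
send_rows(targets="-40 50 40 -0.7 135;-80.7 108.6 80 -0.7 135;-80.7 108.6 110 -0.7 135;-80.7 108.6 110 -0.7 135;-80.7 108.6 140 -0.7 135;-80.7 108.6 165 -0.7 135;-80.7 108.6 184 -0.7 135;-80.7 108.6 184 -0.7 135;-80.7 108.6 184 -0.7 135", newtons=25)

```text
time: 3.28
ee_pos: [0.6557, 0.1368, 0.2188]
tcp_rot: [180.0, 0.2, -176.9]
wrist_force: [0.3, -0.6, 0.3]
opening: 0.0401
grasp_force: 0.0
```

```bash
python3 - <<'E'
from h import *
im=camera('wrist');cv2.imwrite('pics/w2.png',im)
E
```

```text
(no output)
```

View pics/w2.png

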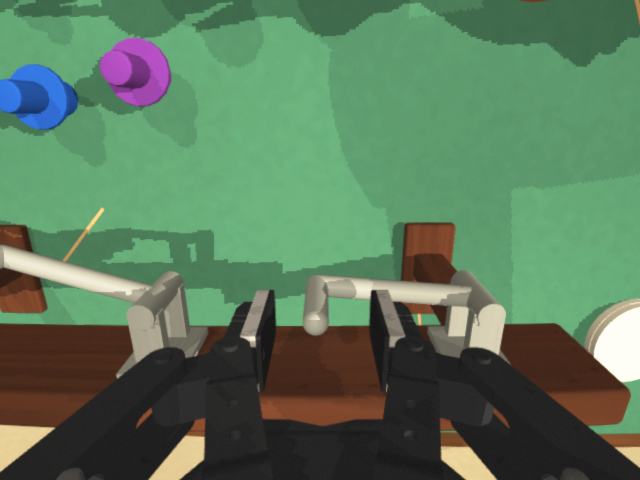

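```bash
python3 - <<'E'
from h import *
cp=campose('wrist')
print(ray(cp,(315,324),.241),ray(cp,(320,287),.205),ray(cp,(465,296),.205), ray(cp,(485,310),.22),proj(cp,[[.6557,.1368,.2375],[.6557,.1368,.2188]]),ray(cp,(170,285),.22))
E
```

```text
[0.65212342 0.13469084 0.241     ] [0.65447105 0.13649611 0.205     ] [0.65568277 0.20507666 0.205     ] [0.65455171 0.20825028 0.22      ] [[320.2158896  327.48987102]
 [320.40145895 303.8171362 ]] [0.6498265 0.0728612 0.22     ]
```

Emit:
send_rows(targets="0 0 0 0 200;0 0 0 0 230;0 0 0 0 255;0 0 0 0 255;0 0 0 0 255;0 0 0 0 255", newtons=30)

```text
time: 4.08
ee_pos: [0.6559, 0.1343, 0.2173]
tcp_rot: [-179.8, 0.1, -177.0]
wrist_force: [0.6, -13.4, 4.4]
opening: 0.0085
grasp_force: 29.3
```

```bash
cat > arc.py <<'E'
from h import *
import sys
th0=float(sys.argv[1])
T=toolT();o=bot.get_obs();print(o['ee_pos'],o['opening'])
f=lambda th:.075*np.array([np.cos(np.radians(-86.8-th)),np.sin(np.radians(-86.8-th)),0])
for th in np.linspace(th0,87,10)[1:]: print(round(th), np.round(T[:3,:3].T@(f(th)-f(th0))*1000,1)[:2])
E
python3 arc.py 5.9
```

```text
[0.65590798 0.13430869 0.21727571] 0.008493579443672263
15 [11.6  2.1]
24 [22.7  6. ]
33 [33.1 11.5]
42 [42.5 18.7]
51 [50.6 27.2]
60 [57.3 36.9]
69 [62.5 47.5]
78 [65.8 58.8]
87 [67.4 70.5]
```

Emit:
send_rows(targets="0 -2.5 0 0 255;6 -2 0 0 255;11.6 -0.5 0 0 255;22.7 3.5 0 0 255;33.1 9 0 0 255;42.5 16.2 0 0 255;50.6 24.7 0 0 255;57.3 34.4 0 0 255;62.5 45 0 0 255;65.8 56.3 0 0 255;67.4 68 0 0 255;67.4 68 0 0 255;67.4 68 0 0 255")

```text
time: 5.7
ee_pos: [0.583, 0.202, 0.217]
tcp_rot: [179.9, -0.1, -176.8]
wrist_force: [-8.2, 0.9, 6.7]
opening: 0.0087
grasp_force: 30.1
```

```bash
python3 - <<'E'
from h import *
o=bot.get_obs();print(o['ee_pos'],o['wrist_force'],o['opening'])
print(go((.648-.000,-.014,.30),93.2), go((.648,-.014,.217)))
E
```

```text
[0.58298966 0.2019754  0.2170433 ] [-8.21601809  0.91604904  6.74979955] 0.008707956510577356
(array([ -52.7, -219.2,  -83.3]), np.float64(0.003052160784619673)) (array([ -52.8, -219.3,   -0.3]), None)
```

Emit:
send_rows(targets="0 0 0 0 135;0 0 0 0 135;0 0 0 0 135;0 0 -40 0 135;0 0 -83 0 135;-10 -50 -83 0 135;-25 -100 -83 0 135;-40 -160 -83 0 135;-52 -219.5 -83 0 135;-52 -219.5 -60 0 135;-52 -219.5 -30 0 135;-52 -219.5 0 0 135;-52 -219.5 0 0 135;-52 -219.5 0 0 135")

```text
time: 7.45
ee_pos: [0.6487, -0.0151, 0.2177]
tcp_rot: [-180.0, 0.1, -176.9]
wrist_force: [0.6, -0.7, 0.6]
opening: 0.0402
grasp_force: 0.0
```

```bash
python3 - <<'E'
from h import *
im=camera('wrist');cv2.imwrite('pics/w3.png',im)
E
```

```text
(no output)
```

View pics/w3.png

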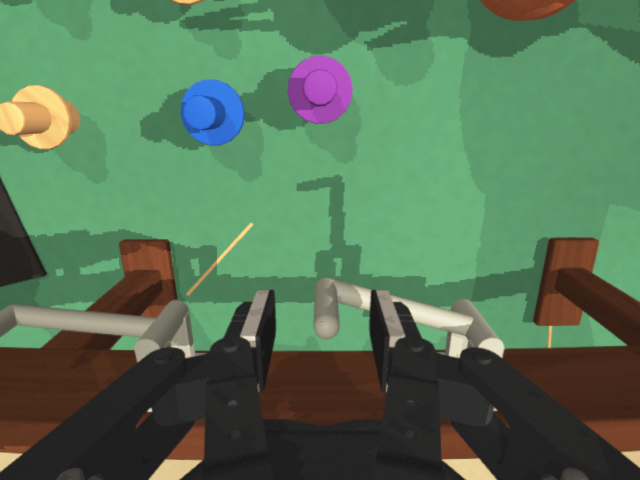

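Emit:
send_rows(targets="0 2 0 0 200;0 2 0 0 230;0 2 0 0 255;0 2 0 0 255;0 2 0 0 255;0 2 0 0 255")

```text
time: 8.25
ee_pos: [0.6486, -0.0136, 0.2173]
tcp_rot: [-180.0, 0.1, -176.9]
wrist_force: [0.5, -3.5, 5.1]
opening: 0.009
grasp_force: 29.4
```

```bash
python3 arc.py 15
```

```text
[ 0.64858091 -0.01355712  0.21726368] 0.008961207423899002
23 [9.9 3.4]
31 [19.2  8.1]
39 [27.8 14.1]
47 [35.5 21.2]
55 [42.1 29.4]
63 [47.5 38.3]
71 [51.6 47.9]
79 [54.3 58. ]
87 [55.6 68.4]
```

Emit:
send_rows(targets="0 -0.7 0 0 255;5 0.9 0 0 255;9.9 2.7 0 0 255;19.2 7.4 0 0 255;27.8 13.4 0 0 255;35.5 20.5 0 0 255;42.1 28.7 0 0 255;47.5 37.6 0 0 255;51.6 47.2 0 0 255;54.3 57.3 0 0 255;55.6 67.5 0 0 255;55.6 67.5 0 0 255;55.6 67.5 0 0 255")

```text
time: 9.88
ee_pos: [0.5885, 0.0517, 0.2171]
tcp_rot: [180.0, -0.0, -176.8]
wrist_force: [-4.4, 0.9, 7.2]
opening: 0.0083
grasp_force: 29.9
```

```bash
python3 - <<'E'
from h import *
o=bot.get_obs();print(o['ee_pos'],o['wrist_force'],o['opening'])
print(go((.42,.10,.42),3.2))
E
```

```text
[0.58853913 0.05165142 0.21709652] [-4.41679763  0.89535906  7.24763357] 0.008260181832548652
(array([ 165.7,   57.7, -202.8]), np.float64(89.95052951433527))
```

Emit:
send_rows(targets="0 0 0 0 135;0 0 0 0 135;0 0 0 0 135;0 0 -40 0 135;0 0 -100 0 0;40 0 -160 0 0;90 0 -183 0 0;140 0 -183 0 0;140 20 -183 0 0;140 40 -183 0 0;140 40 -183 0 0;140 40 -183 0 0;140 40 -183 0 0")

```text
time: 11.5
ee_pos: [0.4474, 0.0831, 0.3992]
tcp_rot: [-180.0, -0.0, -176.9]
wrist_force: [-0.1, 0.4, -0.7]
opening: 0.0857
grasp_force: 0.0
```

```bash
python3 - <<'E'
from h import *
o=bot.get_obs();print(o['ee_pos'],o['q'],o['tcp_rot'])
im=camera('wrist');cv2.imwrite('pics/w4.png',im)
E
```

```text
[0.44735378 0.08306625 0.39921232] [ 1.05229608e+01 -2.47749246e-01  2.43053816e+01  1.14562520e+02
 -6.19050264e-03  7.42538627e+00] [-1.79992648e+02 -8.51086554e-03 -1.76902426e+02]
```

View pics/w4.png

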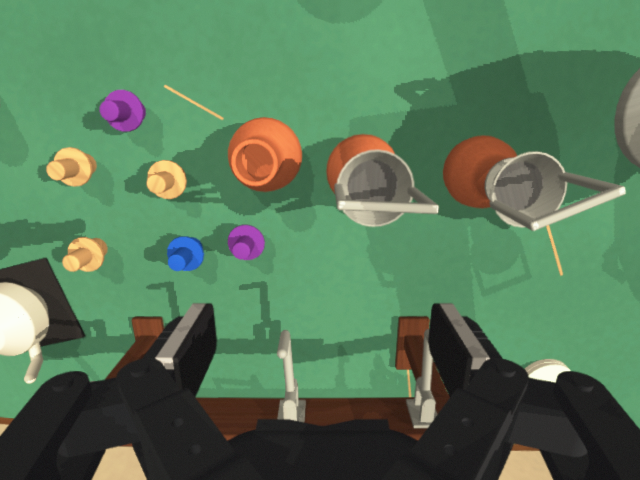

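```bash
cat > bail.py <<'E'
from h import *
def bail(cp,a,b,side,top=.245):
    A=ray(cp,a,top-.002);B=ray(cp,b,top-.002);
    if A[1]>B[1]:A,B=B,A
    d=(B-A);L=np.linalg.norm(d);d/=L;C=(A+B)/2
    G=C+d*.024*side;ax=np.degrees(np.arctan2(d[1],d[0]))-90
    print('bail',C.round(4),'len',L.round(4),'yaw',ax.round(1),'grip',G.round(4))
    return C,G,ax
E
python3 - <<'E'
from bail import *
cp=campose('wrist')
C,G,a=bail(cp,(343,205),(437,209),1);print(go((G[0],G[1],.30),a),go((G[0],G[1],.227)))
C,G,a=bail(cp,(533,223),(622,190),1);print(ray(cp,(260,159),.12))
print(ray(cp,(284,340),.241))
E
```

```text
bail [0.4393 0.1397 0.243 ] len 0.0782 yaw 0.7 grip [0.439  0.1637 0.243 ]
(array([ 3.9, 81. , 99.2]), np.float64(-87.56742482176509)) (array([  3.9,  81. , 172.2]), None)
bail [0.4298 0.299  0.243 ] len 0.0788 yaw 24.7 grip [0.4198 0.3208 0.243 ]
[0.42065585 0.01257068 0.12      ]
[0.57280486 0.05458754 0.241     ]
```

Emit:
send_rows(targets="1 20 20 -10 105;2 40 40 -20 105;3 60 60 -30 105;4 81 80 -40 105;4 81 80 -50 105;4 81 80 -60 105;4 81 80 -70 105;4 81 80 -80 105;4 81 80 -87.6 105;4 81 99 -87.6 105;4 81 110 -87.6 105;4 81 110 -87.6 105;4 81 110 -87.6 105", newtons=60)

```text
time: 13.18
ee_pos: [0.4388, 0.1641, 0.2898]
tcp_rot: [-180.0, 0.0, -89.3]
wrist_force: [-0.9, -0.8, -0.1]
opening: 0.0501
grasp_force: 0.0
```

```bash
python3 - <<'E'
from h import *
im=camera('wrist');cv2.imwrite('pics/w5.png',im)
E
```

```text
(no output)
```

View pics/w5.png

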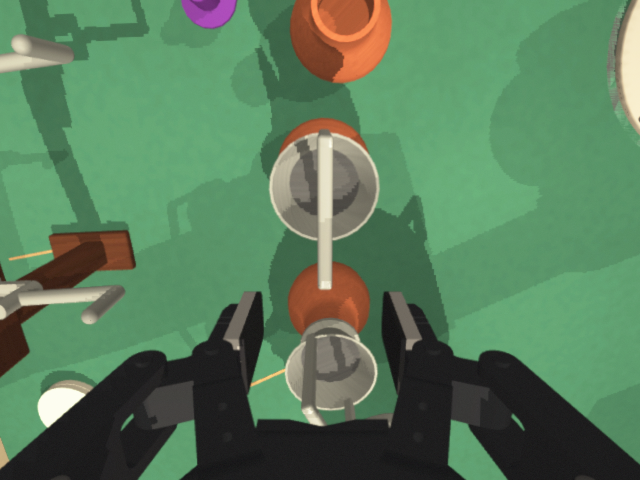

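```bash
python3 - <<'E'
from bail import *
cp=campose('wrist')
C,G,a=bail(cp,(325,131),(325,289),1);print(go((G[0],G[1],.226),a))
for t in [(91,318),(21,44)]:print(ray(cp,t,.241))
for t in [(115,294),(65,53)]:print(ray(cp,t,.205))
E
```

```text
bail [0.4388 0.1368 0.243 ] len 0.086 yaw 0.8 grip [0.4385 0.1608 0.243 ]
(array([ 3.4,  0.5, 63.9]), np.float64(-0.1088264503162577))
[0.57807842 0.20249709 0.241     ]
[0.58796619 0.05259166 0.241     ]
[0.58278365 0.20481139 0.205     ]
[0.5894319 0.0518906 0.205    ]
```

Emit:
send_rows(targets="3.4 0.5 20 0 105;3.4 0.5 40 0 105;3.4 0.5 64 0 105;3.4 0.5 64 0 105;3.4 0.5 64 0 105;3.4 0.5 64 0 180;3.4 0.5 64 0 230;3.4 0.5 64 0 255;3.4 0.5 64 0 255;3.4 0.5 64 0 255;3.4 0.5 64 0 255", newtons=70)

```text
time: 14.6
ee_pos: [0.4384, 0.1609, 0.2259]
tcp_rot: [-179.9, 0.0, -89.3]
wrist_force: [-1.7, 1.2, 5.6]
opening: 0.0059
grasp_force: 68.8
```

```bash
python3 - <<'E'
from h import *
# grip at +24 along rail y from the seat
y=np.array([-np.sin(np.radians(3.2)),np.cos(np.radians(3.2)),0]);xx=np.array([y[1],-y[0],0])
S=np.array([.6205,.0555,0]);dz=.226-.241
for d,z in [(0,.292),(-.09,.292),(-.09,.257),(0,.257),(0,.214)]:
    print(d,z,go(S+.024*y+xx*d+[0,0,z+dz],3.2))
E
```

```text
0 0.292 (array([  83.8, -179.8,  -51. ]), np.float64(-2.467517937247976))
-0.09 0.292 (array([ 87.6, -89.8, -51. ]), np.float64(-2.467517937247976))
-0.09 0.257 (array([ 87.6, -89.8, -16. ]), np.float64(-2.467517937247976))
0 0.257 (array([  83.8, -179.7,  -16. ]), np.float64(-2.467517937247976))
0 0.214 (array([  83.8, -179.7,   27. ]), np.float64(-2.467517937247976))
```

Emit:
send_rows(targets="0 0 -15 0 255;0 0 -35 0 255;0 0 -55 0 255;20 -20 -55 -1 255;45 -45 -55 -2.5 255;68 -68 -55 -2.5 255;87.6 -90 -45 -2.5 255;87.6 -90 -30 -2.5 255;87.6 -90 -17 -2.5 255;87.6 -90 -17 -2.5 255;87.6 -90 -17 -2.5 255")

```text
time: 15.98
ee_pos: [0.5293, 0.0746, 0.2431]
tcp_rot: [-180.0, 0.0, -86.7]
wrist_force: [-0.4, -0.2, -1.3]
opening: 0.0065
grasp_force: 68.6
```

```bash
python3 - <<'E'
from h import *
im=camera('wrist');cv2.imwrite('pics/w6.png',im)
E
```

```text
(no output)
```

View pics/w6.png

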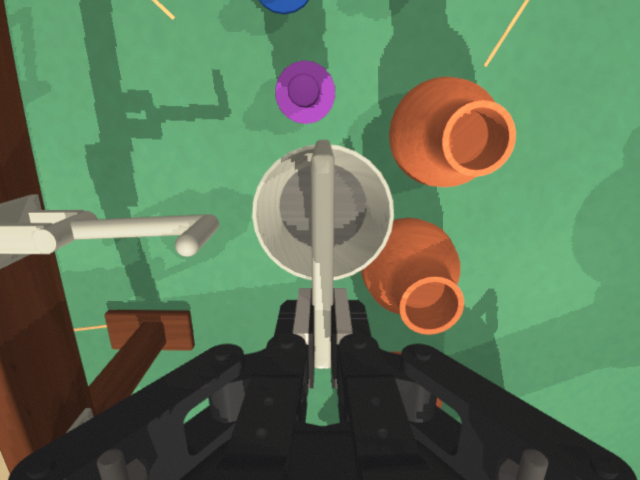

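```bash
python3 - <<'E'
from bail import *
cp=campose('wrist')
C,G,a=bail(cp,(323,143),(323,367),1,.262)
print(ray(cp,(188,247),.241),ray(cp,(203,225),.205),ray(cp,(75,230),.205))
E
```

```text
bail [0.5316 0.0498 0.26  ] len 0.0883 yaw 3.3 grip [0.5302 0.0737 0.26  ]
[0.58790254 0.05229447 0.241     ] [0.59266915 0.05359523 0.205     ] [0.66067493 0.06010153 0.205     ]
```

Emit:
send_rows(targets="0 -20 0 0 255;0 -40 0 0 255;0 -60 0 0 255;0 -80 0 0 255;0 -89 0 0 255;0 -89 0 0 255;0 -89 12 0 255;0 -89 24 0 255;0 -89 36 0 255;0 -89 41 0 255;0 -89 43 0 255;0 -89 43 0 255")

```text
time: 17.52
ee_pos: [0.6183, 0.0793, 0.1995]
tcp_rot: [-180.0, 0.0, -86.8]
wrist_force: [0.0, -0.2, -0.8]
opening: 0.0065
grasp_force: 68.7
```

Emit:
send_rows(targets="0 0 1 0 250;0 0 1 0 235;0 0 1 0 200;0 0 1 0 160;0 0 1 0 140;0 0 1 0 140;0 0 -20 0 140;0 0 -45 0 140;0 0 -80 0 140;0 0 -120 0 140;0 30 -150 0 140;0 60 -180 0 105;0 60 -180 0 105;0 60 -180 0 105")

```text
time: 19.27
ee_pos: [0.5588, 0.076, 0.3788]
tcp_rot: [-180.0, -0.0, -86.8]
wrist_force: [0.3, 0.0, 0.0]
opening: 0.0505
grasp_force: 0.0
```

```bash
python3 - <<'E'
from h import *
im=camera('wrist');cv2.imwrite('pics/w7.png',im)
print(go((.420,.321,.30),24.7))
E
```

```text
(array([-252.4,  124.7,   78.2]), np.float64(-21.47066464256045))
```

View pics/w7.png

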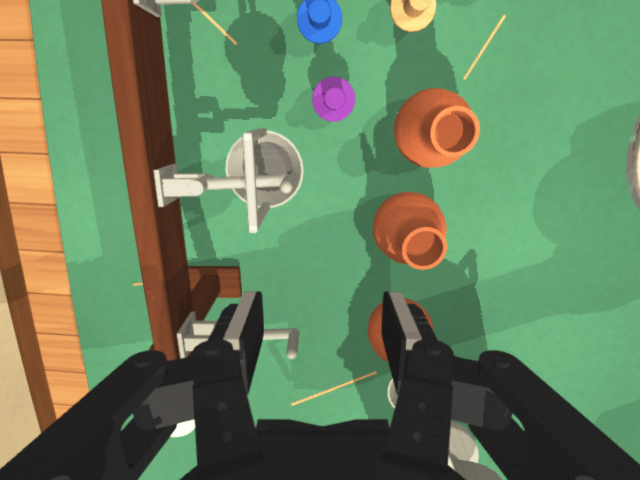

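Emit:
send_rows(targets="-40 20 0 -5 105;-85 42 0 -10 105;-130 64 0 -16 105;-175 86 0 -21.5 105;-215 106 20 -21.5 105;-252 125 50 -21.5 105;-252 125 78 -21.5 105;-252 125 78 -21.5 105;-252 125 88 -21.5 105;-252 125 88 -21.5 105;-252 125 88 -21.5 105")

```text
time: 20.7
ee_pos: [0.4198, 0.3203, 0.2919]
tcp_rot: [-180.0, 0.0, -65.3]
wrist_force: [-0.4, 0.4, 0.2]
opening: 0.0502
grasp_force: 0.0
```

```bash
python3 - <<'E'
from h import *
im=camera('wrist');cv2.imwrite('pics/w8.png',im)
print(bot.get_obs()['ee_pos'])
E
```

```text
[0.4197405  0.32039939 0.29193983]
```

View pics/w8.png

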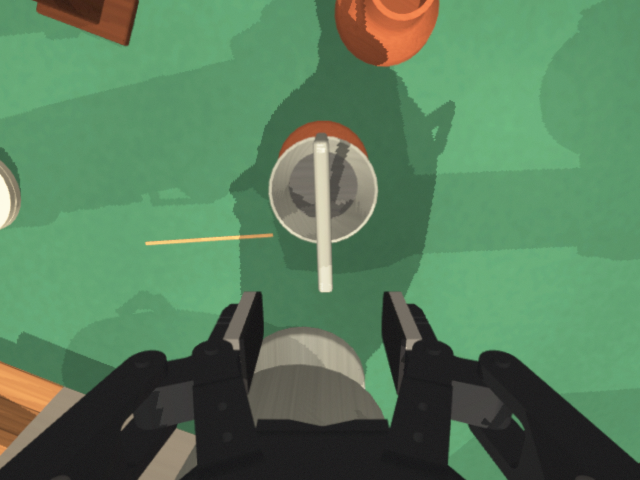

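```bash
python3 - <<'E'
from bail import *
cp=campose('wrist')
for z in(.0,.1,.2,.25):print(z,ray(cp,(310,330),z).round(3))
for s in(1,-1):
    C,G,a=bail(cp,(320,134),(326,292),s);print(go((G[0],G[1],.226),a))
ct=campose('top')
for z in(.1,.2,.3):print(z,ray(ct,(75,340),z).round(3))
E
```

```text
0.0 [0.354 0.507 0.   ]
0.1 [0.377 0.447 0.1  ]
0.2 [0.4   0.388 0.2  ]
0.25 [0.411 0.359 0.25 ]
bail [0.4312 0.2974 0.243 ] len 0.0874 yaw 26.8 grip [0.4203 0.3189 0.243 ]
(array([ 1.7,  0.2, 65.9]), np.float64(-2.124019309577818))
bail [0.4312 0.2974 0.243 ] len 0.0874 yaw 26.8 grip [0.442 0.276 0.243]
(array([49.6, -1.6, 65.9]), np.float64(-2.124019309577818))
0.1 [0.327 0.449 0.1  ]
0.2 [0.33  0.399 0.2  ]
0.3 [0.333 0.35  0.3  ]
```

Emit:
send_rows(targets="25 0 0 -2 105;49.6 -1.6 0 -2 105;49.6 -1.6 0 -2 105;49.6 -1.6 20 -2 105;49.6 -1.6 45 -2 105;49.6 -1.6 66 -2 105;49.6 -1.6 66 -2 105;49.6 -1.6 66 -2 105;49.6 -1.6 66 -2 180;49.6 -1.6 66 -2 230;49.6 -1.6 66 -2 255;49.6 -1.6 66 -2 255;49.6 -1.6 66 -2 255;49.6 -1.6 66 -2 255")

```text
time: 22.5
ee_pos: [0.4417, 0.2761, 0.2259]
tcp_rot: [-179.9, -0.0, -63.3]
wrist_force: [-1.4, -1.4, 5.7]
opening: 0.0062
grasp_force: 68.8
```

```bash
python3 - <<'E'
from h import *
y=np.array([-np.sin(np.radians(3.2)),np.cos(np.radians(3.2)),0]);xx=np.array([y[1],-y[0],0])
S=np.array([.614,.206,0]);dz=-.015
for d,z in [(-.09,.297),(-.09,.257),(0,.257),(0,.214)]:
    print(d,z,go(S-.024*y+xx*d+[0,0,z+dz],3.2))
E
```

```text
-0.09 0.297 (array([126.2, -30.3, -56.1]), np.float64(23.52485748514721))
-0.09 0.257 (array([126.2, -30.3, -16.1]), np.float64(23.52485748514721))
0 0.257 (array([ 162.1, -112.8,  -16. ]), np.float64(23.52485748514721))
0 0.214 (array([ 162.1, -112.8,   27. ]), np.float64(23.52485748514721))
```

Emit:
send_rows(targets="0 0 -15 0 255;0 0 -35 0 255;0 0 -56 0 255;20 -5 -56 4 255;42 -10 -56 8 255;64 -16 -56 13 255;86 -22 -56 18 255;106 -26 -50 23.5 255;126 -30 -40 23.5 255;126 -30 -25 23.5 255;126 -30 -17 23.5 255;126 -30 -17 23.5 255;126 -30 -17 23.5 255")

```text
time: 24.12
ee_pos: [0.525, 0.1773, 0.2429]
tcp_rot: [-180.0, 0.0, -86.7]
wrist_force: [-0.1, 0.1, -1.8]
opening: 0.0065
grasp_force: 68.6
```

```bash
python3 - <<'E'
from h import *
im=camera('wrist');cv2.imwrite('pics/w9.png',im)
E
```

```text
(no output)
```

View pics/w9.png

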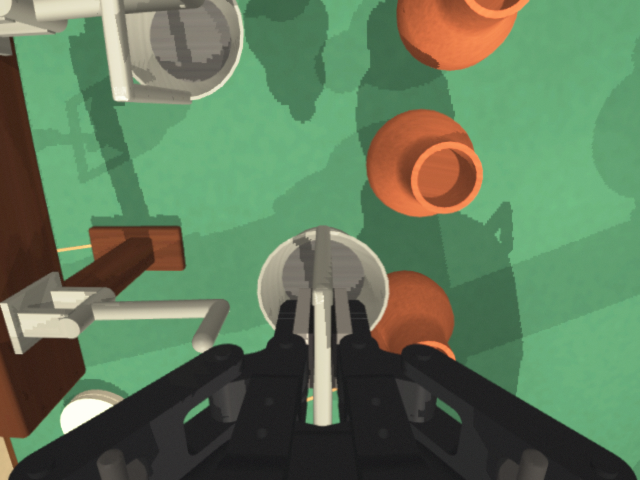

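```bash
python3 - <<'E'
from bail import *
cp=campose('wrist')
C,G,a=bail(cp,(322,228),(322,427),-1,.262)
print(ray(cp,(206,341),.241),ray(cp,(218,306),.205),ray(cp,(100,310),.205))
for uv in [(496,-5),(447,177),(438,352)]:print(ray(cp,uv,.12))
E
```

```text
bail [0.5259 0.1828 0.26  ] len 0.0903 yaw 3.2 grip [0.5273 0.1589 0.26  ]
[0.57792234 0.20024941 0.241     ] [0.58201523 0.20227666 0.205     ] [0.64894177 0.20931212 0.205     ]
[0.42407196 0.01832566 0.12      ]
[0.43869567 0.13674984 0.12      ]
[0.4222869  0.28379573 0.12      ]
```

```bash
python3 - <<'E'
from h import *
cp=campose('wrist')
for v in (228,290,427):print(v,ray(cp,(322,v),.260),ray(cp,(322,v),.20))
for P in [(.525,.1773-.018,.26),(.525,.1773+.066,.26),(.525,.1773-.011,.25)]:print(proj(cp,P))
E
```

```text
228 [0.52846091 0.13775972 0.26      ] [0.52753215 0.15594316 0.2       ]
290 [0.52708939 0.16196669 0.26      ] [0.52550889 0.1916532  0.2       ]
427 [0.52335515 0.22788661 0.26      ] [0.52000015 0.28889805 0.2       ]
[[328.01110872 283.82305524]]
[[316.40183541 453.11518085]]
[[326.60400598 288.86006419]]
```

Emit:
send_rows(targets="2.5 -20 0 0 255;2.5 -40 0 0 255;2.5 -60 0 0 255;2.5 -80 0 0 255;2.5 -89 0 0 255;2.5 -89 0 0 255;2.5 -89 12 0 255;2.5 -89 24 0 255;2.5 -89 36 0 255;2.5 -89 41 0 255;2.5 -89 43.5 0 255;2.5 -89 43.5 0 255")

```text
time: 25.68
ee_pos: [0.6141, 0.1796, 0.1991]
tcp_rot: [-180.0, 0.0, -86.8]
wrist_force: [-0.2, -0.5, -1.6]
opening: 0.0061
grasp_force: 68.7
```

Emit:
send_rows(targets="0 0 1 0 250;0 0 1 0 235;0 0 1 0 200;0 0 1 0 160;0 0 1 0 140;0 0 1 0 140;0 0 -20 0 140;0 0 -45 0 140;0 0 -80 0 140;0 0 -120 0 140;0 30 -160 0 140;40 60 -200 10 105;90 80 -210 20 105;140 100 -210 30 105;190 120 -210 40 105;240 140 -210 50 105;290 150 -210 60 105;330 150 -210 70 105;330 150 -210 80 105;330 150 -210 90 105")

```text
time: 28.18
ee_pos: [0.4827, -0.159, 0.4087]
tcp_rot: [180.0, -0.0, -177.2]
wrist_force: [0.5, -0.6, -0.3]
opening: 0.05
grasp_force: 0.0
```

```bash
python3 - <<'E'
from h import *
o=bot.get_obs();print(o['ee_pos'],o['tcp_rot'],o['q'])
im=camera('wrist')
t=camera('top');cv2.imwrite('pics/t10.png',np.vstack([cv2.resize(im[:440],(600,413)),cv2.resize(t[130:330,90:490],(374,187)).copy() if 0 else np.hstack([cv2.resize(t[130:330,90:490],(374,187)),np.zeros((187,226,3),np.uint8)])]))
cv2.imwrite('pics/w10.png',im)
E
```

```text
[ 0.48274654 -0.15900772  0.40872411] [ 1.79994871e+02 -5.26118820e-03 -1.77179297e+02] [-1.82325447e+01  8.09233854e+00  3.43768722e+01  1.16291286e+02
  2.89617118e-03 -2.10532475e+01]
```

View pics/t10.png

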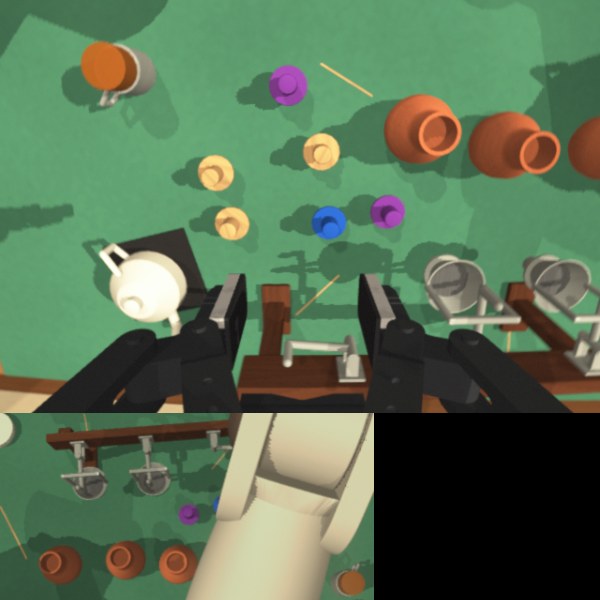

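```bash
cat > fit.py <<'E'
from h import *
from scipy.optimize import minimize
th=np.linspace(0,2*np.pi,72,endpoint=False)
def circ(c,r,z):return np.c_[c[0]+r*np.cos(th),c[1]+r*np.sin(th),np.full(72,z)]
def wpose(pos,rot):
    m=camera_model('wrist');return toolT({'ee_pos':pos,'tcp_rot':rot})@m['T_tool_cam'],m['K'],m['dist_coeffs']
def samp(ch,cp,P):
    q=proj(cp,P).astype(np.float32);return cv2.remap(ch,q[None,:,0].copy(),q[None,:,1].copy(),cv2.INTER_LINEAR,borderMode=cv2.BORDER_REPLICATE)[0]
def grid(f,c,rad=.014,st=.001):
    g=np.arange(-rad,rad+1e-9,st);S=np.array([[f((c[0]+a,c[1]+b)) for b in g] for a in g])
    i,j=np.unravel_index(S.argmax(),S.shape);return np.array([c[0]+g[i],c[1]+g[j]]).round(4),S.max().round(3)
def mouth(im,cp,c,z=.12):
    ch=cv2.GaussianBlur(im,(3,3),0).astype(np.float32)
    def f(c):
        v=[[samp(ch[:,:,k].copy(),cp,circ(c,r,z)) for k in(0,1,2)] for r in(.0195,.0237,.028)]
        v=np.array(v);return np.minimum(np.abs(v[1]-v[0]).sum(0),60).mean()+np.minimum(np.abs(v[1]-v[2]).sum(0),60).mean()
    return grid(f,c)
def mask(im):
    h=cv2.cvtColor(im,cv2.COLOR_BGR2HSV);return cv2.inRange(h,(9,70,110),(24,255,255))
def stopper(im,cp,c,z0=0.):
    m=mask(im);u=proj(cp,[c[0],c[1],z0+.035])[0].astype(int);w=np.zeros_like(m);cv2.circle(w,tuple(int(a) for a in u),45,255,-1);m&=w
    def f(c):
        t=np.zeros_like(m)
        for a in [((.016,0),(.0195,.028)),((.027,.028),(.027,.034)),((.013,.034),(.013,.068))]:
            q=np.vstack([proj(cp,circ(c,r,z0+z)) for r,z in a]);cv2.fillConvexPoly(t,cv2.convexHull((q*16).round().astype(np.int32)),255,cv2.LINE_8,4)
        return (t&m).astype(bool).sum()/max(1,(t|m).astype(bool).sum())
    return grid(f,c,.02,.001)
E
python3 - <<'E'
from fit import *
V={'w1':((.57885,.02603,.401),(179.997,.054,-177.492)),'w4':((.44735,.08307,.39921),(-179.993,-.0085,-176.902)),'w7':((.5588,.076,.3788),(-180,0,-86.8)),'w10':((.48275,-.159,.40872),(179.995,-.005,-177.179))}
for n,(p,r) in V.items():
    im=cv2.imread(f'pics/{n}.png');cp=wpose(p,r)
    for c in [(.4225,.01),(.4387,.1367),(.43,.29)]:
        u=proj(cp,[*c,.12])[0]
        if 20<u[0]<620 and 20<u[1]<340: print(n,u.astype(int),*mouth(im,cp,c))
im=cv2.imread('pics/w10.png')
for uv in [(341,162),(223,187),(245,241)]:
    c=ray(cp,uv,.068)[:2];print(c.round(3),*stopper(im,cp,c))
E
```

```text
w1 [312  35] [0.4275 0.005 ] 113.04
w1 [432  58] [0.4407 0.1417] 89.855
w1 [573  60] [0.422 0.303] 81.06
w4 [257 160] [0.4245 0.005 ] 120.0
w4 [368 180] [0.4407 0.1317] 90.675
w4 [501 180] [0.443 0.304] 85.144
w7 [454 134] [0.4215 0.007 ] 117.933
w7 [422 247] [0.4367 0.1377] 119.579
w10 [472 139] [0.4265 0.007 ] 115.633
w10 [574 160] [0.4407 0.1387] 119.491
[ 0.462 -0.135] [ 0.466  -0.1309] 0.944
[ 0.502 -0.288] [ 0.5048 -0.2879] 0.893
[ 0.576 -0.26 ] [ 0.5836 -0.2639] 0.749
```

```bash
python3 - <<'E'
from h import *
ct=campose('top');cs=campose('scene')
def tri(a,b):
    A=[];B=[]
    for cp,uv in((ct,a),(cs,b)):
        o=cp[0][:3,3];d=ray(cp,uv,0)-o;d/=np.linalg.norm(d);M=np.eye(3)-np.outer(d,d);A.append(M);B.append(M@o)
    x=np.linalg.solve(sum(A),sum(B));return x.round(3)
print('spigot',tri((40,288),(505,425)),'handle',tri((36,277),(570,330)),tri((22,375),(612,462)), 'check s3',tri((339,268),(324,232)))
print(go((.424,.006,.275),93.2),go((.4387,.138,.275)))
E
```

```text
spigot [0.443 0.52  0.118] handle [0.403 0.437 0.375] [ 0.217  0.709 -0.106] check s3 [ 0.47  -0.129  0.062]
(array([ 49.9, 167.4, 133.8]), np.float64(-0.1145429058787073)) (array([ 28.1, 298.5, 133.8]), None)
```

Emit:
send_rows(targets="20 50 0 0 105;40 100 20 0 105;50 140 50 0 105;50 167 90 0 105;50 167 134 0 105;50 167 134 0 105;50 167 134 0 105")

```text
time: 29.15
ee_pos: [0.4239, 0.0055, 0.2768]
tcp_rot: [-180.0, 0.1, -176.7]
wrist_force: [0.2, -0.2, 0.8]
opening: 0.0502
grasp_force: 0.0
```

```bash
python3 - <<'E'
from fit import *
o=bot.get_obs();cp=campose('wrist');im=camera('wrist');cv2.imwrite('pics/wA.png',im)
print(o['ee_pos'],proj(cp,[.424,.006,.12]),*mouth(im,cp,(.424,.006)))
E
```

```text
[0.42387632 0.00548817 0.27678769] [[321.90929596 212.37685433]] [0.426 0.006] 117.162
```

Emit:
send_rows(targets="0 40 -20 0 105;-10 90 -20 0 105;-21 131 0 0 105;-21 131 0 0 105;-21 131 0 0 105")

```text
time: 29.82
ee_pos: [0.4376, 0.1373, 0.2763]
tcp_rot: [180.0, 0.1, -176.7]
wrist_force: [-0.3, -0.7, 0.1]
opening: 0.0505
grasp_force: 0.0
```

```bash
python3 - <<'E'
from fit import *
o=bot.get_obs();cp=campose('wrist');im=camera('wrist');cv2.imwrite('pics/wB.png',im)
print(o['ee_pos'],proj(cp,[.4387,.138,.12]),*mouth(im,cp,(.4387,.138)))
print(go((.431,.295,.275),93.2))
E
```

```text
[0.43762705 0.13734131 0.27627889] [[321.96409506 213.72553474]] [0.4397 0.137 ] 112.866
(array([ -2.3, 158.1,   1.3]), np.float64(0.009221864730903917))
```

Emit:
send_rows(targets="0 50 -20 0 105;0 100 -20 0 105;-2 158 0 0 105;-2 158 0 0 105;-2 158 0 0 105;-2 158 0 0 105")

```text
time: 30.62
ee_pos: [0.4308, 0.2941, 0.276]
tcp_rot: [180.0, 0.1, -176.9]
wrist_force: [1.1, 0.0, 0.3]
opening: 0.0507
grasp_force: 0.0
```

```bash
python3 - <<'E'
from fit import *
o=bot.get_obs();cp=campose('wrist');im=camera('wrist');cv2.imwrite('pics/wC.png',im)
r=mouth(im,cp,(.431,.297));print(o['ee_pos'],*r)
out=[]
for n,p,c in [('wA',(.42388,.00549,.27679),(.426,.006)),('wB',(.43763,.13734,.27628),(.4397,.137)),('wC',o['ee_pos'],r[0])]:
    k=wpose(p,(180,.1,-176.7)) if n!='wC' else cp;i=cv2.imread(f'pics/{n}.png')
    for rr in(.0215,.026):cv2.polylines(i,[proj(k,circ(c,rr,.12)).round().astype(int)],True,(255,0,0),1)
    out.append(cv2.resize(i[130:310,235:415],(266,266),interpolation=cv2.INTER_CUBIC))
cv2.imwrite('pics/mo.png',np.hstack(out))
print(go((.466,-.131,.22),93.2))
E
```

```text
[0.43077187 0.29414131 0.27604023] [0.431 0.298] 118.005
(array([ -12. , -426.5,   55.6]), np.float64(-0.08342396117704709))
```

View pics/mo.png

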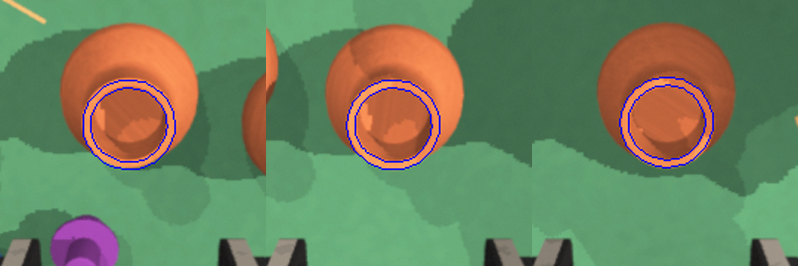

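Emit:
send_rows(targets="0 -50 -30 0 105;0 -110 -30 0 105;-3 -170 -30 0 105;-6 -230 -30 0 105;-9 -290 -30 0 105;-12 -350 -10 0 105;-12 -400 20 0 105;-12 -426.5 56 0 105;-12 -426.5 56 0 105;-12 -426.5 56 0 105;-12 -426.5 56 0 105")

```text
time: 32.05
ee_pos: [0.4667, -0.1291, 0.2205]
tcp_rot: [-180.0, 0.1, -176.7]
wrist_force: [-0.7, -0.3, -0.8]
opening: 0.0499
grasp_force: 0.0
```

```bash
cat > look.py <<'E'
from fit import *
import sys
c=[float(a) for a in sys.argv[1:3]]
o=bot.get_obs();cp=campose('wrist');im=camera('wrist');cv2.imwrite(f'pics/s{int(o["time"])}.png',im)
r=stopper(im,cp,c);print(o['ee_pos'],*r,'mask frac',(mask(im)>0).mean().round(3));p=r[0]
print('grasp',go((p[0],p[1],.036),93.2))
E
python3 look.py .466 -.131
```

```text
[ 0.46671055 -0.12909432  0.22054251] [ 0.465 -0.132] 0.947 mask frac 0.09
grasp (array([  2.3,  -2.8, 184.3]), np.float64(0.09770895689678127))
```

Emit:
send_rows(targets="2.3 -2.8 40 0 105;2.3 -2.8 90 0 105;2.3 -2.8 140 0 105;2.3 -2.8 170 0 105;2.3 -2.8 183 0 105;2.3 -2.8 183 0 105;2.3 -2.8 183 0 105;2.3 -2.8 183 0 140;2.3 -2.8 183 0 170;2.3 -2.8 183 0 255;2.3 -2.8 183 0 255;2.3 -2.8 183 0 255;2.3 -2.8 183 0 255", newtons=40)

```text
time: 33.72
ee_pos: [0.4645, -0.1327, 0.0364]
tcp_rot: [-180.0, 0.1, -176.8]
wrist_force: [-0.8, 0.2, 5.5]
opening: 0.025
grasp_force: 39.2
```

```bash
python3 - <<'E'
from h import *
o=bot.get_obs();print(o['ee_pos'],o['opening'])
print(go((.426,.006,.200),93.2),go((.426,.006,.131)))
E
```

```text
[ 0.46446059 -0.13271735  0.03643082] 0.025022187464352943
(array([  30.4,  140.6, -163.7]), np.float64(0.027400332684422324)) (array([ 30.5, 140.6, -94.7]), None)
```

Emit:
send_rows(targets="0 0 -50 0 255;0 0 -110 0 255;0 0 -164 0 255;10 45 -164 0 255;20 95 -164 0 255;30.5 140.6 -164 0 255;30.5 140.6 -164 0 255;30.5 140.6 -150 0 255;30.5 140.6 -135 0 255;30.5 140.6 -125 0 255;30.5 140.6 -115 0 255;30.5 140.6 -105 0 255;30.5 140.6 -98 0 255;30.5 140.6 -94 0 255;30.5 140.6 -94 0 255")

```text
time: 35.6
ee_pos: [0.4257, 0.0061, 0.1297]
tcp_rot: [-180.0, -0.0, -176.8]
wrist_force: [0.5, -0.3, -1.6]
opening: 0.0247
grasp_force: 39.8
```

```bash
python3 - <<'E'
from h import *
print(go((.505,-.288,.22),93.2))
E
```

```text
(array([ -62.6, -298.1,  -90.3]), np.float64(0.03299847147270896))
```

Emit:
send_rows(targets="0 0 1 0 230;0 0 1 0 190;0 0 1 0 140;0 0 1 0 105;0 0 1 0 105;0 0 -30 0 105;0 0 -70 0 105;0 0 -110 0 105;-10 -50 -110 0 105;-22 -105 -110 0 105;-34 -160 -110 0 105;-45 -215 -110 0 105;-55 -265 -100 0 105;-62.6 -298 -90 0 105;-62.6 -298 -90 0 105;-62.6 -298 -90 0 105;-62.6 -298 -90 0 105")

```text
time: 37.72
ee_pos: [0.5051, -0.2872, 0.2205]
tcp_rot: [-180.0, 0.0, -176.7]
wrist_force: [-0.4, 0.3, 0.5]
opening: 0.0502
grasp_force: 0.0
```

```bash
python3 look.py .505 -.288
```

```text
[ 0.5050902  -0.28716075  0.22054466] [ 0.505 -0.287] 0.949 mask frac 0.041
grasp (array([  0.3,   0.2, 184.6]), np.float64(0.09261374379359211))
```

Emit:
send_rows(targets="0 0 40 0 105;0 0 90 0 105;0 0 140 0 105;0 0 170 0 105;0 0 183 0 105;0 0 183 0 105;0 0 183 0 105;0 0 183 0 140;0 0 183 0 170;0 0 183 0 255;0 0 183 0 255;0 0 183 0 255;0 0 183 0 255")

```text
time: 39.4
ee_pos: [0.5053, -0.2881, 0.0375]
tcp_rot: [-180.0, 0.1, -176.8]
wrist_force: [-1.0, 0.4, 6.3]
opening: 0.0253
grasp_force: 39.1
```

```bash
python3 - <<'E'
from h import *
print(go((.4397,.137,.210),93.2),go((.4397,.137,.1295)))
E
```

```text
(array([  41.4,  428. , -172.7]), np.float64(0.02852480872832075)) (array([ 41.5, 428.1, -92.2]), None)
```

Emit:
send_rows(targets="0 0 -60 0 255;0 0 -120 0 255;0 0 -180 0 255;5 50 -205 0 255;10 105 -205 0 255;15 160 -205 0 255;20 215 -205 0 255;26 270 -205 0 255;32 325 -205 0 255;38 380 -205 0 255;41.5 428 -205 0 255;41.5 428 -190 0 255;41.5 428 -165 0 255;41.5 428 -140 0 255;41.5 428 -125 0 255;41.5 428 -115 0 255;41.5 428 -105 0 255;41.5 428 -97 0 255;41.5 428 -92 0 255;41.5 428 -92 0 255")

```text
time: 41.9
ee_pos: [0.4397, 0.1371, 0.1296]
tcp_rot: [180.0, 0.1, -176.8]
wrist_force: [-2.6, -0.6, 3.7]
opening: 0.0245
grasp_force: 40.2
```

```bash
python3 - <<'E'
from h import *
print(bot.get_obs()['ee_pos'],go((.583,-.263,.22),93.2))
E
```

```text
[0.43965282 0.13710031 0.12957562] (array([-120.7, -407.5,  -90.4]), np.float64(0.03365591429833614))
```

Emit:
send_rows(targets="0 0 0 0 230;0 0 0 0 190;0 0 0 0 140;0 0 0 0 105;0 0 0 0 105;0 0 -30 0 105;0 0 -70 0 105;0 0 -110 0 105;0 -60 -110 0 105;0 -120 -110 0 105;-10 -175 -110 0 105;-30 -230 -110 0 105;-50 -280 -110 0 105;-75 -330 -100 0 105;-100 -375 -90 0 105;-120.7 -407.5 -90 0 105;-120.7 -407.5 -90 0 105;-120.7 -407.5 -90 0 105;-120.7 -407.5 -90 0 105")

```text
time: 44.28
ee_pos: [0.5827, -0.2622, 0.2195]
tcp_rot: [-180.0, 0.0, -176.7]
wrist_force: [0.4, -0.2, -0.0]
opening: 0.0501
grasp_force: 0.0
```

```bash
python3 look.py .583 -.263
```

```text
[ 0.58270283 -0.26223389  0.21947467] [ 0.584 -0.263] 0.946 mask frac 0.022
grasp (array([ -1.1,  -0.8, 183.6]), np.float64(0.0761289394619098))
```

Emit:
send_rows(targets="-1 -1 40 0 105;-1 -1 90 0 105;-1 -1 140 0 105;-1 -1 170 0 105;-1 -1 183 0 105;-1 -1 183 0 105;-1 -1 183 0 105;-1 -1 183 0 140;-1 -1 183 0 170;-1 -1 183 0 255;-1 -1 183 0 255;-1 -1 183 0 255;-1 -1 183 0 255")

```text
time: 45.95
ee_pos: [0.5843, -0.2642, 0.0366]
tcp_rot: [-180.0, 0.1, -176.8]
wrist_force: [-0.2, -0.8, 5.8]
opening: 0.0247
grasp_force: 39.3
```

```bash
python3 - <<'E'
from h import *
print(bot.get_obs()['ee_pos'],go((.431,.298,.210),93.2),go((.431,.298,.1295)))
E
```

```text
[ 0.5843453  -0.26419375  0.03660128] (array([ 121.3,  569.8, -173.9]), np.float64(0.024199872845599657)) (array([121.4, 569.9, -93.4]), None)
```

Emit:
send_rows(targets="0 0 -60 0 255;0 0 -120 0 255;20 0 -180 0 255;60 30 -208 0 255;100 70 -208 0 255;121 125 -208 0 255;121 180 -208 0 255;121 235 -208 0 255;121 290 -208 0 255;121 345 -208 0 255;121 400 -208 0 255;121 455 -208 0 255;121 515 -208 0 255;121.4 570 -208 0 255;121.4 570 -208 0 255;121.4 570 -180 0 255;121.4 570 -150 0 255;121.4 570 -135 0 255;121.4 570 -125 0 255")

```text
time: 48.32
ee_pos: [0.4307, 0.2977, 0.1604]
tcp_rot: [-180.0, -0.0, -176.8]
wrist_force: [0.1, 0.3, -0.4]
opening: 0.0251
grasp_force: 39.8
```

```bash
python3 - <<'E'
from h import *
print(bot.get_obs()['ee_pos'],go((.431,.298,.1295),93.2))
E
```

```text
[0.43071274 0.29770767 0.16042814] (array([-0.3,  0.3, 30.9]), np.float64(-0.009418450372706388))
```

Emit:
send_rows(targets="0 0 10 0 255;0 0 18 0 255;0 0 25 0 255;0 0 31.5 0 255;0 0 31.5 0 255;0 0 31.5 0 230;0 0 31.5 0 190;0 0 31.5 0 140;0 0 31.5 0 105;0 0 31.5 0 105;0 0 0 0 105;0 0 -40 0 105;0 0 -80 0 105;0 -60 -130 0 105;0 -120 -180 0 105;20 -150 -220 0 105;20 -150 -220 0 105;20 -150 -220 0 105")

```text
time: 50.58
ee_pos: [0.4195, 0.1472, 0.3814]
tcp_rot: [180.0, 0.1, -176.8]
wrist_force: [0.9, 0.9, -0.2]
opening: 0.0503
grasp_force: 0.0
```

```bash
python3 - <<'E'
from fit import *
def st2(im,cp,c):
    r=stopper(im,cp,c,.092);return r
o=bot.get_obs();cp=campose('wrist');im=camera('wrist');cv2.imwrite('pics/end.png',im);print(o['ee_pos'])
h=cv2.cvtColor(im,cv2.COLOR_BGR2HSV)
import fit
# wood vs terracotta: knob/flange mask, only above-rim parts
m0=cv2.inRange(h,(13,60,120),(24,200,255))
for c in [(.426,.006),(.4397,.137),(.431,.298)]:
    u=proj(cp,[*c,.14])[0];w=np.zeros_like(m0);cv2.circle(w,tuple(int(a) for a in u),60,255,-1);m=m0&w
    best=None
    for z in np.arange(.11,.14,.002):
        def f(c):
            t=np.zeros_like(m)
            for a in [((.027,z-.006),(.027,z)),((.013,z),(.013,z+.034))]:
                q=np.vstack([proj(cp,circ(c,r,zz)) for r,zz in a]);cv2.fillConvexPoly(t,cv2.convexHull((q*16).round().astype(np.int32)),255,cv2.LINE_8,4)
            return (t&m).astype(bool).sum()/max(1,(t|m).astype(bool).sum())
        r=grid(f,c,.01,.002)
        if best is None or r[1]>best[2]:best=(z.round(3),r[0],r[1])
    print(c,u.astype(int),*best)
E
```

```text
[0.41951058 0.14719276 0.38141835]
(0.426, 0.006) [186 191] 0.11 [0.43  0.002] 0.948
(0.4397, 0.137) [310 210] 0.116 [0.4417 0.137 ] 0.921
(0.431, 0.298) [461 210] 0.114 [0.433 0.304] 0.887
```

```bash
python3 - <<'E'
from fit import *
V=[('wrist',campose('wrist'),cv2.imread('pics/end.png')),('scene',campose('scene'),camera('scene')),('top',campose('top'),camera('top'))]
for n,cp,im in V:
  h=cv2.cvtColor(im,cv2.COLOR_BGR2HSV);m0=cv2.inRange(h,(13,60,100),(24,210,255))
  for c in [(.426,.006),(.4397,.137),(.431,.298)]:
    u=proj(cp,[*c,.14])[0];w=np.zeros_like(m0);cv2.circle(w,tuple(int(a) for a in u),60 if n=='wrist' else 25,255,-1);m=m0&w
    for z in (.11,.118,.126,.134):
        def f(c):
            t=np.zeros_like(m)
            for a in [((.027,z-.006),(.027,z)),((.013,z),(.013,z+.034))]:
                q=np.vstack([proj(cp,circ(c,r,zz)) for r,zz in a]);cv2.fillConvexPoly(t,cv2.convexHull((q*16).round().astype(np.int32)),255,cv2.LINE_8,4)
            return (t&m).astype(bool).sum()/max(1,(t|m).astype(bool).sum())
        print(n,c,z,*grid(f,c,.012,.002))
E
```

```text
wrist (0.426, 0.006) 0.11 [0.43  0.002] 0.934
wrist (0.426, 0.006) 0.118 [0.428 0.004] 0.92
wrist (0.426, 0.006) 0.126 [0.426 0.008] 0.897
wrist (0.426, 0.006) 0.134 [0.424 0.01 ] 0.868
wrist (0.4397, 0.137) 0.11 [0.4417 0.139 ] 0.903
wrist (0.4397, 0.137) 0.118 [0.4397 0.139 ] 0.902
wrist (0.4397, 0.137) 0.126 [0.4377 0.139 ] 0.89
wrist (0.4397, 0.137) 0.134 [0.4377 0.139 ] 0.867
wrist (0.431, 0.298) 0.11 [0.433 0.306] 0.881
wrist (0.431, 0.298) 0.118 [0.431 0.302] 0.877
wrist (0.431, 0.298) 0.126 [0.429 0.298] 0.846
wrist (0.431, 0.298) 0.134 [0.429 0.296] 0.815
scene (0.426, 0.006) 0.11 [ 0.418 -0.002] 0.855
scene (0.426, 0.006) 0.118 [0.42  0.002] 0.842
scene (0.426, 0.006) 0.126 [0.424 0.006] 0.836
scene (0.426, 0.006) 0.134 [0.428 0.008] 0.825
scene (0.4397, 0.137) 0.11 [0.4317 0.131 ] 0.848
scene (0.4397, 0.137) 0.118 [0.4357 0.135 ] 0.843
scene (0.4397, 0.137) 0.126 [0.4377 0.137 ] 0.828
scene (0.4397, 0.137) 0.134 [0.4417 0.139 ] 0.829
scene (0.431, 0.298) 0.11 [0.421 0.294] 0.917
scene (0.431, 0.298) 0.118 [0.425 0.296] 0.894
scene (0.431, 0.298) 0.126 [0.429 0.298] 0.886
scene (0.431, 0.298) 0.134 [0.431 0.3  ] 0.878
top (0.426, 0.006) 0.11 [0.428 0.008] 0.92
top (0.426, 0.006) 0.118 [0.426 0.008] 0.886
top (0.426, 0.006) 0.126 [0.426 0.006] 0.89
top (0.426, 0.006) 0.134 [0.426 0.006] 0.884
top (0.4397, 0.137) 0.11 [0.4417 0.141 ] 0.897
top (0.4397, 0.137) 0.118 [0.4397 0.139 ] 0.904
top (0.4397, 0.137) 0.126 [0.4397 0.137 ] 0.888
top (0.4397, 0.137) 0.134 [0.4397 0.137 ] 0.887
top (0.431, 0.298) 0.11 [0.443 0.302] 0.236
top (0.431, 0.298) 0.118 [0.443 0.302] 0.242
top (0.431, 0.298) 0.126 [0.443 0.31 ] 0.25
top (0.431, 0.298) 0.134 [0.443 0.31 ] 0.265
```

```bash
python3 -c "
from h import *
print(ticket.job_done())"
```

```text
the job is handed in; nothing more can be done
None
```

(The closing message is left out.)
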